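# Find a disc's high spot with a dial gauge and set a balance weight opposite

### The arm

A 6-joint arm with a two-finger parallel gripper is mounted at the origin on a cart in front of the work surface, level with it; the furniture and walls round the work are solid. World frame = base frame: x ahead of the robot, y to its left, z up, the work surface at z = 0. Lengths are in mm, angles in degrees, forces in N, time in s.
With the tool pointing down it reaches from about 350 to 850 mm from the base axis. Payload 8.1 kg.
Tool frame: the origin (TCP) lies midway between the tips of the shut fingers; the grasp point (between the pads) lies 19 mm behind it; z points along the fingers, y is the line along which they close (so a half turn about z gives the same grasp; the last joint's range is limited). The gripper opens to 85 mm and grips with 20 to 120 N. Pads are 22 mm wide; open, the fingers measure 114 mm over their backs; the gripper's body (76 mm by 85 mm) begins 54 mm behind the grasp point. The pads swing forward as they close: fully open they stand 13 mm farther back than shut.
Start: joints at [67.815, 7.471, 85.268, -0, 87.261, -4.893], TCP at [178.322, 572.893, 231.292] pointing down, gripper open.
Joint ranges: [-169.43, 169.43], [-51.17, 129.36], [1.28, 143.12], [-76.62, 256.62], [0, 156.53], [-152.29, 152.29]. Speed limits (degrees/s): [136.94, 136.94, 159.86, 180, 180, 180].

### API

Orientations are given as [roll, pitch, yaw] about the fixed x, y, z axes, in that order (R = Rz(yaw) Ry(pitch) Rx(roll)).
In Python, from bench import r gives the robot as it stands. The module is installed in compiled form; this text tells all that it offers.
- The arm moves only by the tool jog_arm, never from a script. Its argument "rows" is a list of rows, each a list of 2 entries, a list of its own where there are three numbers: the shift along the tool's x, y, z in mm, then the turn, a rotation vector about the tool's x, y, z in rad. A call has 1 to 10 rows; each row is the pose to reach, as a shift and turn from the pose commanded when the call began, along the tool's axes at that moment; what a row does not reach only later rows make up. A row lasts 1/10 s, in which the tool goes at most 50 mm and 8.59 degrees, less where a joint would pass 70% of its speed; a pose out of reach is approached as far as the arm can. A call with a gripper value outside its range is refused whole. "grip" is the finger opening in mm, from 0 to 85.4, set as the call begins (left out, the last holds). The fingers move at their own pace and stop on an object; "force" is the grip in N (left out, the last holds). Time passes only in rows, so rows that repeat a pose let the fingers close. It gives the time, the measured TCP pose, the force, the opening and the grip force at its end, in the units of the state.
- r.sense(): the state, without advancing time (a new reading comes with each control period).
- r.snapshot(name): name is "scene" or "top"; returns (picture, depth): 400x640x3 uint8, blue, green, red; 400x640 float32, mm along the optical axis (not along the pixel's ray), 0 where there is no reading.
- r.camera_params(name): a dict with "fx", "fy", "cx", "cy" (pixels), "pose" (4x4, takes a point from camera to world coordinates). Camera axes: x right, y down, z forward; pixel columns grow to the right and rows downward; lengths in mm; the calibration is good to about 2 mm. A picture is of the moment at which its call begins. camera_params takes no time and is no camera call.
- r.hand_in(): hands the job in; it is judged then, once.
The state is a dict: "time": time; "joint_pos": joint angles; "qd": joint speeds; "joint_efforts": joint torques, N m; "tool_pos": TCP position; "tcp_rot": TCP orientation; "ft_force": force on the tool from outside, world axes, zero at the start; "wrist_torque": the same for the moment, N m; "finger_gap": finger opening in mm; "grip_force": force on a finger pad.
Only numpy, scipy, OpenCV 4.12 (cv2) and the standard library are available. Lean on these libraries where they do the work, as an engineer would, in place of code of your own. Each camera call takes 0.05 s, during which the arm holds its last target. There are 200 camera calls.

### The job

Slide the dial gauge fully home so that its sprung plunger presses on the rim of the disc, then turn the disc by its crank until its high spot is at the plunger, where the needle shows its greatest reading. With the disc left there, stand the larger of the two steel weights upright on the disc between its two engraved circles, directly opposite the plunger, and let it go. Finally draw the gauge fully back, without shifting the weight or turning the disc, and leave the other small things standing about where they are.

Things in the scene. Friction and masses are not known exactly. Their poses are not given: they have to be found in the camera images.
- disc_axis (a point): Centre of the disc's top on its vertical spindle axis; does not turn. +y points along the rail to the gauge, z up. Disc 144 mm across, rim 42 to 60 mm high, mounted 4 mm off-centre: its rim runs out 8 mm in all, once a turn, high spot at an unknown angle to the crank. Fixed grey base plate under it, 16 mm high: from this axis 65 mm to -y, -x and +x, 255 mm to +y.
- weight_place (a point): Fixed point (does not turn) on the top of the disc, 60 mm high, 51 mm from the spindle axis, directly opposite the plunger. It lies in the track between two circles engraved on the disc 36 and 65 mm from the axis.
- crank_grip (a point): Middle of the grip length of the crank's upright black post (13 mm diameter, 70 to 116 mm high, a sleeve that turns freely on its pin; this point 96 mm high), 25 mm off the spindle axis. Led round the axis, it turns the disc; needs about 2 N.
- rotor (a joint): Angle of crank and disc about the spindle, rad, counter-clockwise from above, no end stops; it stays where it is left. At 0 the crank lies to the -x side of the spindle in the frame of disc_axis.
- carriage (a joint): Position of the gauge's carriage on its rail, m: 0 drawn fully back (outer stop), 0.030 fully home (inner stop, plunger pressed on the rim); moves along -y of disc_axis. Stiff slide: needs about 6 N and stays where it is left.
- gauge_handle (a point): Middle of the grip length of the black upright handle post of the gauge's carriage (14 mm diameter, 45 to 97 mm high, this point 78 mm high), 54 mm behind the centre of the dial (dial 68 mm across, its top 66 mm high).
- plunger_tip (a point): Ball tip (8 mm) of the gauge's sprung plunger, 51 mm high, which points along -y of disc_axis to the spindle. Spring force 0.6 to 2.3 N.
- needle (a joint): Gauge reading: angle of the black needle on the white dial, rad, growing clockwise from above, 0.5 rad for each mm that the plunger is pressed in; 0 when nothing touches the plunger. At 0 the needle points to -x of disc_axis; black ticks every 0.5 rad.
- large_weight_center (a point): Point on the axis of the larger steel balance weight, 20 mm above its foot: upright cylinder 26 mm diameter, 32 mm high, with a little knob on top (44 mm in all), 0.14 kg. To be set on the disc.
- small_weight_center (a point): Point on the axis of the smaller steel weight, 20 mm above its foot: 18 mm diameter, 26 mm high, 38 mm with its knob. Not used.
- vial_center (a point): Middle of an amber screw vial, 23 mm diameter, 58 mm high. Bystander.
- weighing_bottle_center (a point): Middle of a glass weighing bottle with lid, 37 mm diameter, 58 mm high. Bystander.
- strip_box_center (a point): Middle of a small carton, 40 x 60 x 20 mm. Bystander.

How it is judged:
By the outcome, as a careful person would: the job done as asked, in the order asked, and still so for the second after the job is handed in, with the robot touching nothing.
It also fails if it takes over 72 s, if anything falls off the work surface, if the arm or the gripper's body presses on something with over 40 N, if the wrist force passes 120 N, or if a joint passes its speed limit or range.

## Working session

There is one attempt and no reset: what is moved stays moved. The work goes in short steps, Python scripts to look and compute and a tool call to move; the robot and the scene stay as the last step left them, time stands still between calls to the robot, and variables do not carry over. Pictures are saved under pics/ and viewed, at most 10 in all, crops included, and the job is handed in when it is done.

Besides the shell and the picture viewer there is one more tool, called after "Emit:" as name(argument=value, ...) on one line, values as JSON. jog_arm: Moves the arm, as the interface text tells. Its arguments: {"type":"object","properties":{"rows":{"type":"array"},"grip":{"type":"number"},"force":{"type":"number"}},"required":["rows"]}

```bash
mkdir -p pics
cat > h.py <<'E'
import numpy as np, cv2
from bench import r
def snap(n,f=None):
    im,d=r.snapshot(n)
    if f: cv2.imwrite('pics/'+f,im)
    return im,d,r.camera_params(n)
def ray(p,u,v,z):
    T=np.array(p['pose']); d=T[:3,:3]@np.array([(u-p['cx'])/p['fx'],(v-p['cy'])/p['fy'],1.]); o=T[:3,3]
    return o+d*(z-o[2])/d[2]
def proj(p,X):
    T=np.array(p['pose']); c=T[:3,:3].T@(np.array(X,float)-T[:3,3]); return c[0]/c[2]*p['fx']+p['cx'],c[1]/c[2]*p['fy']+p['cy']
def cloud(p,d):
    v,u=np.mgrid[:d.shape[0],:d.shape[1]]; T=np.array(p['pose'])
    P=np.stack([(u-p['cx'])/p['fx']*d,(v-p['cy'])/p['fy']*d,d],-1); W=P@T[:3,:3].T+T[:3,3]; W[d==0]=np.nan; return W
E
python3 - <<'E'
from h import *
np.set_printoptions(precision=2,suppress=True)
for n in('scene','top'):
    im,d,p=snap(n,n+'0.png'); np.savez(n+'0.npz',im=im,d=d); print(n,p)
s=r.sense(); print(s)
E
```

```text
scene {'fx': 464.8266736687236, 'fy': 464.8266736687236, 'cx': 314.71826306586775, 'cy': 200.87519897915817, 'pose': array([[   0.51,   -0.48,    0.71, -151.83],
       [  -0.86,   -0.28,    0.43, -460.42],
       [  -0.01,   -0.83,   -0.56,  621.78],
       [   0.  ,    0.  ,    0.  ,    1.  ]])}
top {'fx': 362.4467999826044, 'fy': 362.4467999826044, 'cx': 316.7308466916718, 'cy': 195.97753755569641, 'pose': array([[ -0.01,  -0.98,   0.19, 393.59],
       [ -1.  ,   0.01,   0.  , -44.45],
       [ -0.  ,  -0.19,  -0.98, 932.79],
       [  0.  ,   0.  ,   0.  ,   1.  ]])}
{'time': 0.1, 'joint_pos': array([67.82,  7.51, 85.32, -0.  , 87.26, -4.89]), 'qd': array([ 0.05, -0.07, -0.35,  0.12,  0.1 ,  0.01]), 'joint_efforts': array([  0.  , -57.09, -50.19,  -0.  ,   0.01,  -0.  ]), 'tool_pos': array([178.13, 572.42, 230.35]), 'tcp_rot': array([-179.9 ,   -0.01,  162.71]), 'ft_force': array([-0.05,  0.36, -0.72]), 'wrist_torque': array([-0.05,  0.04,  0.05]), 'grip_force': 0.0, 'finger_gap': 85.17160232728554}
```

View pics/top0.png

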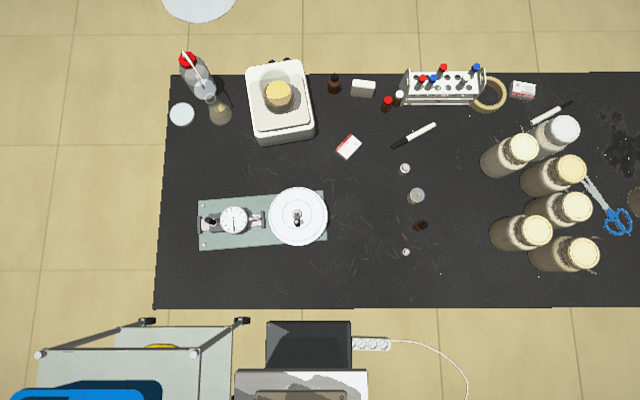

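View pics/scene0.png

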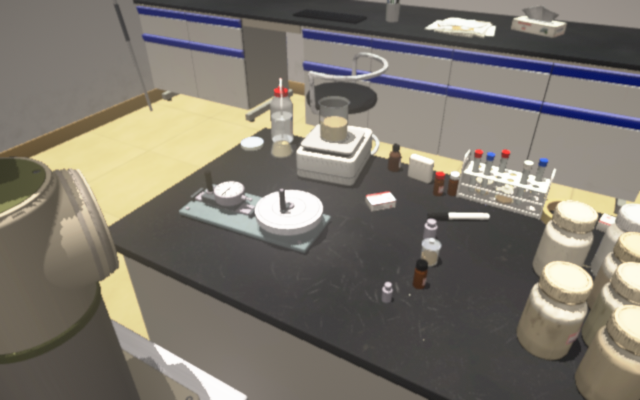

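The top view shows the disc at about (297,216), the dial at (234,220), the handle near (211,220), the weights at (404,168) and (405,252), the bottle at (416,195), the vial at (420,226) and the carton at (348,147). The scene view agrees: the larger weight is at (430,230) and the smaller at (387,293).

Run:
```python
from h import *
np.set_printoptions(precision=1,suppress=True)
from bench import r
p=r.camera_params('top'); ps=r.camera_params('scene')
f=np.load('top0.npz'); im,d=f['im'],f['d']; W=cloud(p,d)
g=np.load('scene0.npz'); Ws=cloud(ps,g['d'])
for nm,Wc in(('top',W),('scene',Ws)):
    t=Wc[(abs(Wc[...,2])<8)&(abs(Wc[...,0]-430)<150)&(abs(Wc[...,1])<150)]; print(nm,'table z',np.median(t,0),len(t))
# plate + things
sub=(W[...,2]>9)&(W[...,0]>180)&(W[...,0]<750)&(W[...,1]>-400)&(W[...,1]<350)
n,l,st,c=cv2.connectedComponentsWithStats(sub.astype(np.uint8))
for i in range(1,n):
    if st[i,4]>15:
        P=W[l==i]; print(st[i],c[i],np.median(P,0),np.nanmax(P[:,2]))
# plate rect
hsv=cv2.cvtColor(im,cv2.COLOR_BGR2HSV)
m=((abs(W[...,2]-16)<5)&(W[...,0]<480)&(W[...,1]>-90)).astype(np.uint8)
v,u=np.nonzero(m); pts=np.array([ray(p,a,b,16)[:2] for a,b in zip(u,v)]).astype(np.float32)
print('plate',cv2.minAreaRect(pts),len(pts), cv2.boxPoints(cv2.minAreaRect(pts)))
m=((abs(W[...,2]-60)<5)&(abs(W[...,1]-20)<110)&(W[...,0]<480)&(W[...,1]<100)).astype(np.uint8)
n,l,st,c=cv2.connectedComponentsWithStats(m);k=1+np.argmax(st[1:,4])
v,u=np.nonzero(l==k); pts=np.array([ray(p,a,b,60)[:2] for a,b in zip(u,v)]).astype(np.float32)
print('disc',cv2.minEnclosingCircle(pts),cv2.fitEllipse(cv2.convexHull(pts)),len(pts))
a=cv2.resize(im[180:260,185:335],None,fx=5,fy=5,interpolation=cv2.INTER_CUBIC)
b=cv2.resize(im[150:265,380:440],None,fx=400/115,fy=400/115,interpolation=cv2.INTER_CUBIC)
cv2.imwrite('pics/a.png',a)
```

```text
top table z [388.1 -33.5   0.3] 9321
scene table z [381.1 -41.1  -0.3] 10748
[ 252  119   63   27 1332] [281.8 130.6] [729.9  47.4  77. ] 100.18674231076739
[391 131  33  17 168] [406.  138.4] [ 728.6 -278.7   14.4] 19.631911921480196
[335 133  27  27 361] [347.9 146. ] [ 706.1 -124.6   20. ] 25.04512744161127
[398 163  12  12 103] [403.5 168.3] [ 639.8 -263.3   33.2] 46.67437013169615
[ 197  187  130   64 6625] [262.3 219.4] [507.9  94.7  57.5] 121.09472901586787
[407 187  18  17 217] [415.4 195.1] [ 568.4 -287.8   44.6] 58.18355164845934
[413 220  15  11 117] [420.1 224.7] [ 494.4 -293.1   54.6] 60.924240347305386
[401 248   9   7  51] [404.6 251.1] [ 430.8 -256.4   27.8] 40.99869752741529
plate ((286.6878662109375, 271.845703125), (722.3131713867188, 385.7239074707031), 89.78729248046875) 1810 [[ 92.5 -88.6]
 [478.2 -90. ]
 [480.9 632.3]
 [ 95.2 633.7]]
disc ((478.8763732910156, 5.169443130493164), 59.02953338623047) ((468.5618591308594, 8.434993743896484), (40.366214752197266, 112.03422546386719), 179.2776641845703) 506
```

View pics/a.png

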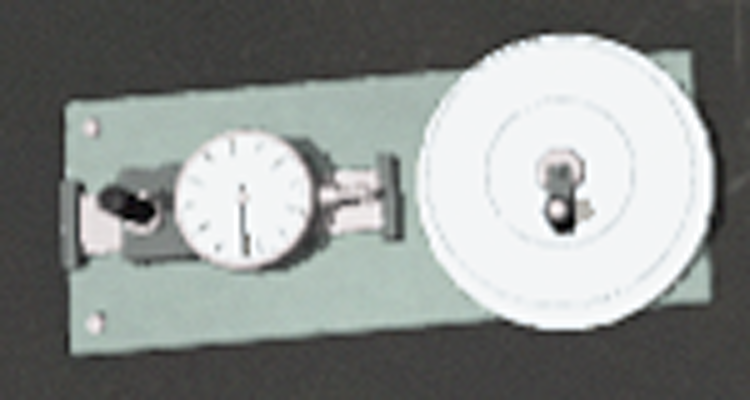

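The crop (5x, origin 185,180) shows the rim centre near (567,181) and the inner engraved circle near (560,171). So the high spot lies toward image lower right. The crank post points down, which is rotor ≈ 0. The plate is tilted a few degrees.

```bash
cat >> h.py <<'E'
def circ(P):
    A=np.c_[2*P,np.ones(len(P))]; s=np.linalg.lstsq(A,(P**2).sum(1),rcond=None)[0]
    return s[:2],np.sqrt(s[2]+s[0]**2+s[1]**2)
def rob(P):
    for _ in range(6):
        c,R=circ(P); e=abs(np.hypot(*(P-c).T)-R); P=P[e<max(2.5*np.median(e),.3)]
    return c,R,len(P),np.sqrt(np.mean((np.hypot(*(P-c).T)-R)**2))
def disc(p,im,c0):
    """rim and inner engraved circle by radial profiles on the rectified z=60 plane"""
    g=cv2.cvtColor(im,cv2.COLOR_BGR2GRAY).astype(np.float32); rim=[];inn=[]
    for a in np.arange(0,2*np.pi,np.pi/90):
        for lo,hi,out in((64,80,rim),(30,42,inn)):
            q=np.arange(lo,hi,.25); uv=np.array([proj(p,[c0[0]+k*np.cos(a),c0[1]+k*np.sin(a),60]) for k in q],np.float32)
            v=cv2.remap(g,uv[:,0].copy(),uv[:,1].copy(),cv2.INTER_CUBIC).ravel()
            k=q[np.argmin(np.gradient(v))] if out is rim else (np.sum((v.max()-v)**4*q)/np.sum((v.max()-v)**4+1e-9))
            out.append([c0[0]+k*np.cos(a),c0[1]+k*np.sin(a)])
    return rob(np.array(rim)),rob(np.array(inn))
E
python3 - <<'E'
from h import *
np.set_printoptions(precision=2,suppress=True)
p=r.camera_params('top')
f=np.load('top0.npz'); im,d=f['im'],f['d']; W=cloud(p,d)
hsv=cv2.cvtColor(im,cv2.COLOR_BGR2HSV).astype(int)
m=((hsv[...,1]>25)&(hsv[...,0]>55)&(hsv[...,0]<105)&(hsv[...,2]>90)).astype(np.uint8); m[:180]=0;m[260:]=0;m[:,:185]=0;m[:,335:]=0
v,u=np.nonzero(m); pts=np.array([ray(p,a,b,16)[:2] for a,b in zip(u,v)]).astype(np.float32)
rect=cv2.minAreaRect(pts); B=cv2.boxPoints(rect); print('plate',rect,'\n',B)
c0=np.array([508,5.])
for _ in range(3):
    a,b=disc(p,im,c0); c0=b[0]
print('rim',a,'inner',b)
fc=lambda X,Y:ray(p,185+(X+.5)/5-.5,180+(Y+.5)/5-.5,0)
px=lambda X,Y:(185+(X+.5)/5-.5,180+(Y+.5)/5-.5)
print('dial',ray(p,*px(244,198),66),'crank top',ray(p,*px(557,214),116),'handle top',ray(p,*px(115,198),97))
# weights/other: top-cluster
for nm,(u0,v0),z in(('L',(404,168),32),('S',(405,252),26),('vial',(420,226),58),('bot',(416,195),58)):
    s=(slice(v0-10,v0+11),slice(u0-11,u0+12)); Q=W[s]; k=abs(Q[...,2]-z)<5; print(nm,np.nanmedian(Q[k],0),k.sum(), np.nanmin(Q[k],0),np.nanmax(Q[k],0))
g=np.load('scene0.npz'); ps=r.camera_params('scene')
a=cv2.resize(g['im'][205:315,365:455],None,fx=5,fy=5,interpolation=cv2.INTER_CUBIC)
b=cv2.resize(im[150:260,385:435],None,fx=5,fy=5,interpolation=cv2.INTER_CUBIC)
cv2.imwrite('pics/b.png',np.hstack([a,b]))
E
```

```text
plate ((512.3447875976562, 97.65062713623047), (127.4803237915039, 313.8596496582031), 4.430373191833496) 
 [[436.67 249.19]
 [460.92 -63.73]
 [588.02 -53.89]
 [563.77 259.04]]
rim (array([516.62,   5.5 ]), np.float64(72.3776643169981), 117, np.float64(0.2681041418670812)) inner (array([518.61,   7.39]), np.float64(35.771874748113156), 177, np.float64(0.7296487812472467))
dial [507.57 159.42  66.  ] crank top [492.9    5.47 116.  ] handle top [503.84 212.13  97.  ]
L [ 638.93 -262.04   31.62] 44 [ 630.69 -279.31   27.25] [ 655.7  -254.33   36.09]
S [ 430.06 -255.52   26.2 ] 22 [ 423.83 -266.37   21.74] [ 438.79 -251.15   29.52]
vial [ 494.51 -298.16   57.89] 64 [ 484.71 -308.96   53.07] [ 504.24 -288.41   60.92]
bot [ 571.09 -290.94   56.26] 16 [ 566.22 -296.36   53.24] [ 573.87 -286.25   58.18]
```

View pics/b.png

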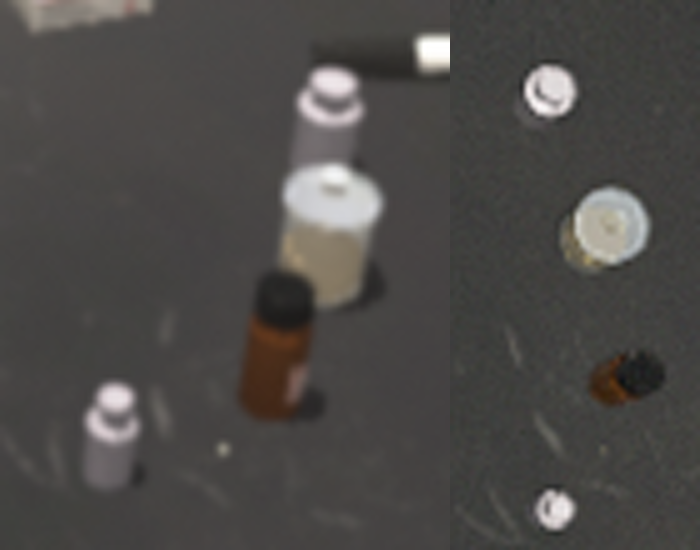

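The crop shows the large weight's top at (550,90), about 26 mm across, and the small one's at (555,510), about 19 mm, so their identities are confirmed. Next is a planning helper and the axis estimate.

```bash
cat >> h.py <<'E'
from scipy.spatial.transform import Rotation as Ro
def RT(yaw): return Ro.from_euler('xyz',[180,0,yaw],degrees=True)
def plan(cmd,tgt):
    """cmd,tgt: x,y,z,yaw ; prints shift and turn in tool axes of cmd"""
    A=RT(cmd[3]); s=A.inv().apply(np.array(tgt[:3],float)-np.array(cmd[:3],float)); w=(A.inv()*RT(tgt[3])).as_rotvec()
    print('shift',np.round(s,1),'turn',np.round(w,4),'rows>=',max(np.linalg.norm(s)/50,np.degrees(np.linalg.norm(w))/8.59))
E
python3 - <<'E'
from h import *
np.set_printoptions(precision=2,suppress=True)
p=r.camera_params('top');ps=r.camera_params('scene')
im=np.load('top0.npz')['im']
for nm,(X,Y),z in(('L',(550,90),36),('S',(555,510),30)):
    print(nm,ray(p,385+(X-450+.5)/5-.5,150+(Y+.5)/5-.5,z))
for nm,(X,Y),z in(('L knob',(334,80),44),('S knob',(116,393),38),('L shoulder',(331,105),32)):
    print(nm,ray(ps,365+(X+.5)/5-.5,205+(Y+.5)/5-.5,z))
plan((178.3,572.9,231.3,162.71),(504,212,160,94.4))
plan((504,212,160,94.4),(504,212,64,94.4))
print(r.sense()['tcp_rot'])
E
```

```text
L [ 641.9  -266.66   36.  ]
S [ 429.62 -259.56   30.  ]
L knob [ 643.62 -268.59   44.  ]
S knob [ 432.38 -260.93   38.  ]
L shoulder [ 642.43 -269.3    32.  ]
shift [-418.2 -247.8   71.3] turn [ 0.   -0.    1.19] rows>= 9.826759180930406
shift [ 0. -0. 96.] turn [0. 0. 0.] rows>= 1.92
[-179.9    -0.01  162.71]
```

Emit:
jog_arm(rows=[[[-418.2,-247.8,71.3],[0,0,1.19]],[[-418.2,-247.8,71.3],[0,0,1.19]],[[-418.2,-247.8,71.3],[0,0,1.19]],[[-418.2,-247.8,71.3],[0,0,1.19]],[[-418.2,-247.8,71.3],[0,0,1.19]],[[-418.2,-247.8,71.3],[0,0,1.19]],[[-418.2,-247.8,71.3],[0,0,1.19]],[[-418.2,-247.8,71.3],[0,0,1.19]],[[-418.2,-247.8,71.3],[0,0,1.19]],[[-418.2,-247.8,71.3],[0,0,1.19]]], grip=60)

```text
time: 1.1
tool_pos: [505.0, 209.6, 159.2]
tcp_rot: [-180.0, 0.0, 94.5]
ft_force: [0.6, 1.5, 0.2]
finger_gap: 59.9
grip_force: 0.0
```

Emit:
jog_arm(rows=[[[0,0,0],[0,0,0]],[[0,0,0],[0,0,0]],[[0,0,0],[0,0,0]]])

```text
time: 1.4
tool_pos: [503.3, 212.6, 159.8]
tcp_rot: [-180.0, -0.0, 94.5]
ft_force: [-0.2, 0.7, 0.4]
finger_gap: 60.1
grip_force: 0.0
```

Emit:
jog_arm(rows=[[[0,0,40],[0,0,0]],[[0,0,75],[0,0,0]],[[0,0,96],[0,0,0]],[[0,0,96],[0,0,0]]])

```text
time: 1.8
tool_pos: [500.2, 212.4, 60.4]
tcp_rot: [-179.6, 0.1, 94.7]
ft_force: [0.3, -0.2, -0.0]
finger_gap: 59.6
grip_force: 0.0
```

Emit:
jog_arm(rows=[[[0,0,0],[0,0,0]],[[0,0,0],[0,0,0]],[[0,0,0],[0,0,0]],[[0,0,0],[0,0,0]],[[0,0,0],[0,0,0]],[[0,0,0],[0,0,0]]], grip=5, force=40)

```text
time: 2.4
tool_pos: [504.6, 212.6, 66.1]
tcp_rot: [179.9, -0.1, 94.5]
ft_force: [-5.2, 0.2, 7.6]
finger_gap: 12.9
grip_force: 38.9
```

Emit:
jog_arm(rows=[[[-5,0,0],[0,0,0]],[[-10,0,0],[0,0,0]],[[-15,0,0],[0,0,0]],[[-20,0,0],[0,0,0]],[[-25,0,0],[0,0,0]],[[-29,0,0],[0,0,0]],[[-29,0,0],[0,0,0]]])

```text
time: 3.1
tool_pos: [506.9, 185.0, 66.1]
tcp_rot: [179.9, -0.2, 94.5]
ft_force: [-4.8, 8.4, 6.8]
finger_gap: 13.1
grip_force: 39.1
```

Emit:
jog_arm(rows=[[[-1,0,0],[0,0,0]],[[-2,0,0],[0,0,0]],[[-2,0,0],[0,0,0]],[[-2,0,0],[0,0,0]]])

```text
time: 3.5
tool_pos: [506.9, 185.0, 66.2]
tcp_rot: [179.9, -0.4, 94.6]
ft_force: [-5.0, 17.7, 5.0]
finger_gap: 12.7
grip_force: 39.0
```

Emit:
jog_arm(rows=[[[-1.5,0,0],[0,0,0]],[[-3,0,0],[0,0,0]],[[-3,0,0],[0,0,0]],[[-3,0,0],[0,0,0]]])

```text
time: 3.9
tool_pos: [506.9, 184.8, 66.2]
tcp_rot: [179.8, -0.6, 94.6]
ft_force: [-5.1, 31.6, 1.8]
finger_gap: 12.6
grip_force: 39.0
```

Run:
```python
from h import *
s=r.sense();print(s['tool_pos'],s['ft_force'])
im,d,p=snap('top'); np.savez('top1.npz',im=im,d=d)
cv2.imwrite('pics/c.png',cv2.resize(im[170:270,175:335],None,fx=5,fy=5,interpolation=cv2.INTER_CUBIC))
```

```text
[506.92104388 184.83934152  66.22990741] [-5.14941617 31.62365479  1.82106918]
```

View pics/c.png

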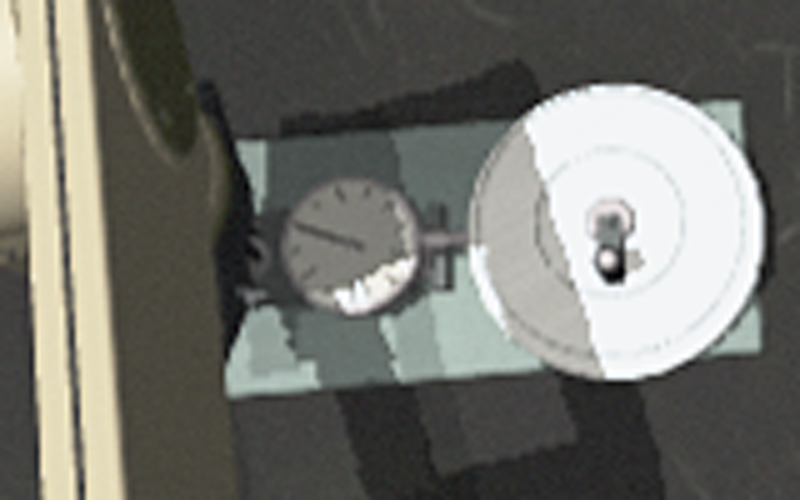

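The needle at (300,225) from the dial centre (360,245) reads about 1.9 rad, and the plunger touches the rim near (470,240). The force builds to 31 N with no motion, so the carriage is home. I'll unload, release and lift.

Emit:
jog_arm(rows=[[[3,0,0],[0,0,0]],[[5.5,0,0],[0,0,0]],[[5.5,0,0],[0,0,0]]])

```text
time: 4.25
tool_pos: [506.9, 185.1, 66.1]
tcp_rot: [179.9, -0.1, 94.6]
ft_force: [-3.9, 4.1, 7.4]
finger_gap: 12.6
grip_force: 39.7
```

Emit:
jog_arm(rows=[[[0,0,0],[0,0,0]],[[0,0,0],[0,0,0]],[[0,0,0],[0,0,0]],[[0,0,-40],[0,0,0]],[[0,0,-80],[0,0,0]],[[0,0,-116],[0,0,0]],[[0,0,-116],[0,0,0]]], grip=50)

```text
time: 4.95
tool_pos: [509.9, 184.3, 186.8]
tcp_rot: [179.4, -0.1, 94.5]
ft_force: [1.1, -0.1, 1.1]
finger_gap: 49.8
grip_force: 0.0
```

Run:
```python
from h import *
np.set_printoptions(precision=2,suppress=True)
p=r.camera_params('top'); im=np.load('top0.npz')['im']
# precise axis by outer+inner engraved circles: contrast-normalised dark line, skip crank sector
g=cv2.cvtColor(im,cv2.COLOR_BGR2GRAY).astype(np.float32)
for lo,hi in((33,39),(62,68)):
  c0=np.array([518.6,7.])
  for _ in range(4):
    P=[]
    for a in np.arange(0,2*np.pi,np.pi/90):
        if 2.5<a<3.8 and hi<40: continue
        q=np.arange(lo,hi,.2); X=[c0[0]+q*np.cos(a),c0[1]+q*np.sin(a)]
        uv=np.array([proj(p,[x,y,60]) for x,y in zip(*X)],np.float32)
        v=cv2.remap(g,uv[:,0].copy(),uv[:,1].copy(),cv2.INTER_LINEAR).ravel()
        i=np.argmin(v)
        if 0<i<len(q)-1 and v.max()-v.min()>3: P.append([X[0][i],X[1][i]])
    s=rob(np.array(P)); c0=s[0]
  print(s)
print(disc(p,im,c0)[0])
```

```text
(array([520.49,   7.63]), np.float64(35.79338996949533), 118, np.float64(0.4062462347092967))
(array([520.31,   7.64]), np.float64(64.7692642048334), 82, np.float64(0.2633308342436226))
(array([516.62,   5.56]), np.float64(72.37269177350616), 107, np.float64(0.23116406663764189))
```

Run:
```python
from h import *
plan((506.2,183.6,180,94.4),(495.5,5.7,180,94.4))
```

```text
shift [-176.6  -24.3   -0. ] turn [0. 0. 0.] rows>= 3.5644298281772917
```

Emit:
jog_arm(rows=[[[-45,-6,0],[0,0,0]],[[-90,-12,0],[0,0,0]],[[-135,-18,0],[0,0,0]],[[-176.6,-24.3,0],[0,0,0]],[[-176.6,-24.3,0],[0,0,0]],[[-176.6,-24.3,0],[0,0,0]],[[-176.6,-24.3,0],[0,0,0]]])

```text
time: 5.65
tool_pos: [495.9, 6.3, 179.7]
tcp_rot: [-180.0, -0.0, 94.5]
ft_force: [-0.4, 0.9, 0.0]
finger_gap: 49.9
grip_force: 0.0
```

Run:
```python
from h import *
s=r.sense();print(s['tool_pos'],s['time'])
im,d,p=snap('top'); np.savez('top2.npz',im=im,d=d)
im2,d2,p2=snap('scene'); np.savez('scene2.npz',im=im2,d=d2)
a=cv2.resize(im[170:270,175:335],None,fx=4,fy=4,interpolation=cv2.INTER_CUBIC)
b=cv2.resize(im2[150:250,170:330],None,fx=4,fy=4,interpolation=cv2.INTER_CUBIC)[:190]
cv2.imwrite('pics/d.png',np.vstack([a,b]))
```

```text
[495.8659218    6.28487135 179.65709727] 5.65
```

View pics/d.png

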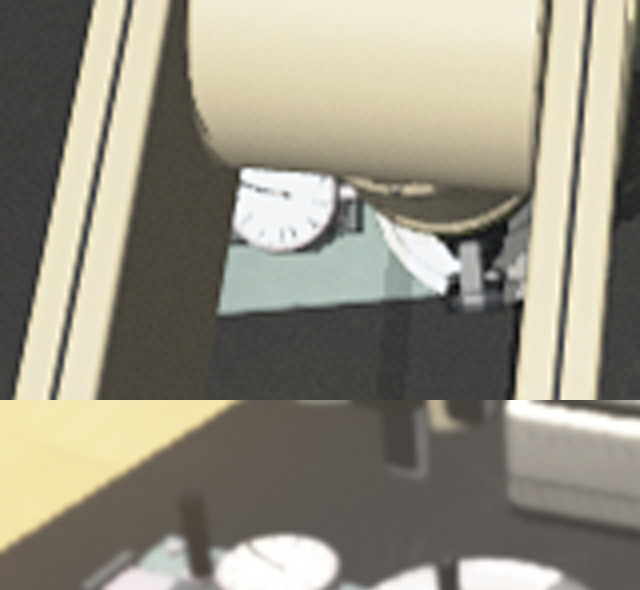

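The top view only partly shows the dial, at (285,195). The scene view sees it clearly at (278,560), with the needle visible. I'll descend on the crank post and grip.

Emit:
jog_arm(rows=[[[0,0,40],[0,0,0]],[[0,0,75],[0,0,0]],[[0,0,90],[0,0,0]],[[0,0,98],[0,0,0]],[[0,0,98],[0,0,0]],[[0,0,98],[0,0,0]]])

```text
time: 6.35
tool_pos: [496.7, 6.0, 83.0]
tcp_rot: [179.9, 0.0, 94.6]
ft_force: [-0.4, -0.5, 0.0]
finger_gap: 50.0
grip_force: 0.0
```

Emit:
jog_arm(rows=[[[0,0,0],[0,0,0]],[[0,0,0],[0,0,0]],[[0,0,0],[0,0,0]],[[0,0,0],[0,0,0]],[[0,0,0],[0,0,0]]], grip=5, force=25)

```text
time: 6.85
tool_pos: [496.2, 5.5, 83.1]
tcp_rot: [180.0, 0.0, 94.5]
ft_force: [-4.0, 0.6, 6.5]
finger_gap: 12.1
grip_force: 24.7
```

```bash
cat >> h.py <<'E'
AX=np.array([520.4,7.6]); YR=94.4
def circle(cmd,angs,R=25.,yaw=94.4):
    """rows of crank-following shifts (tool axes) from current crank angle cmd to angs"""
    A=RT(yaw).inv(); f=lambda t:np.array([AX[0]+R*np.cos(np.radians(t)),AX[1]+R*np.sin(np.radians(t)),0])
    print([[[round(float(x),1) for x in A.apply(f(t)-f(cmd))],[0,0,0]] for t in angs])
E
python3 - <<'E'
from h import *
circle(184.4,np.linspace(184.4,126.4,7)[1:]); circle(126.4,np.linspace(126.4,69.4,7)[1:]); circle(69.4,np.linspace(69.4,9.4,7)[1:])
E
```

```text
[[[4.2, 0.4, 0.0], [0, 0, 0]], [[8.3, 1.4, 0.0], [0, 0, 0]], [[12.1, 3.1, 0.0], [0, 0, 0]], [[15.6, 5.5, 0.0], [0, 0, 0]], [[18.7, 8.4, 0.0], [0, 0, 0]], [[21.2, 11.8, 0.0], [0, 0, 0]]]
[[[1.9, 3.7, 0.0], [0, 0, 0]], [[3.2, 7.6, 0.0], [0, 0, 0]], [[3.8, 11.7, 0.0], [0, 0, 0]], [[3.7, 15.9, 0.0], [0, 0, 0]], [[2.9, 19.9, 0.0], [0, 0, 0]], [[1.5, 23.8, 0.0], [0, 0, 0]]]
[[[-2.2, 3.8, 0.0], [0, 0, 0]], [[-5.0, 7.1, 0.0], [0, 0, 0]], [[-8.3, 9.9, 0.0], [0, 0, 0]], [[-12.1, 12.1, 0.0], [0, 0, 0]], [[-16.2, 13.6, 0.0], [0, 0, 0]], [[-20.5, 14.3, 0.0], [0, 0, 0]]]
```

Emit:
jog_arm(rows=[[[4.2,0.4,0],[0,0,0]],[[8.3,1.4,0],[0,0,0]],[[12.1,3.1,0],[0,0,0]],[[15.6,5.5,0],[0,0,0]],[[18.7,8.4,0],[0,0,0]],[[21.2,11.8,0],[0,0,0]],[[21.2,11.8,0],[0,0,0]],[[21.2,11.8,0],[0,0,0]]])

```text
time: 7.65
tool_pos: [507.0, 27.8, 83.1]
tcp_rot: [179.9, -0.0, 94.5]
ft_force: [1.1, 0.5, 6.2]
finger_gap: 12.4
grip_force: 24.8
```

```bash
cat >> h.py <<'E'
def dial(save=None):
    im,d,p=snap('scene')
    # rectify the plane z=66 round the dial centre: 6 px/mm, +x_plate right, +y_plate up
    c=DC; t=np.radians(YR-90); ex=np.array([np.cos(t),np.sin(t)]); ey=np.array([-ex[1],ex[0]])
    src=[];dst=[]
    for a,b in((-40,-40),(40,-40),(40,40),(-40,40)):
        q=c+a*ex+b*ey; src.append(proj(p,[*q,66])); dst.append([240+6*a,240-6*b])
    H=cv2.getPerspectiveTransform(np.float32(src),np.float32(dst))
    o=cv2.warpPerspective(im,H,(480,480),flags=cv2.INTER_CUBIC)
    if save: cv2.imwrite('pics/'+save,o)
    return o
DC=np.array([509.6,131.5])   # dial centre with gauge home
E
python3 - <<'E'
from h import *
s=r.sense();d=s['tool_pos'][:2]-AX;print(s['tool_pos'],s['ft_force'],np.hypot(*d),np.degrees(np.arctan2(d[1],d[0])))
# dial centre from c.png (crop 5x at 175,170)
p=r.camera_params('top');print(ray(p,175+(360-2)/5,170+(245-2)/5,66))
o=dial(); np.save('dial1.npy',o)
g=np.load('scene2.npz')['im']
import h
snap0=h.snap; h.snap=lambda n,f=None:(g,None,r.camera_params(n)); o0=h.dial(); np.save('dial0.npy',o0)
cv2.imwrite('pics/e.png',cv2.resize(np.hstack([o0,o]),(800,400)))
E
```

```text
[507.01045803  27.80829037  83.08105981] [1.09666457 0.53081451 6.24799603] 24.24159305324277 123.52752651888282
[508.84904411 127.63567365  66.        ]
```

View pics/e.png

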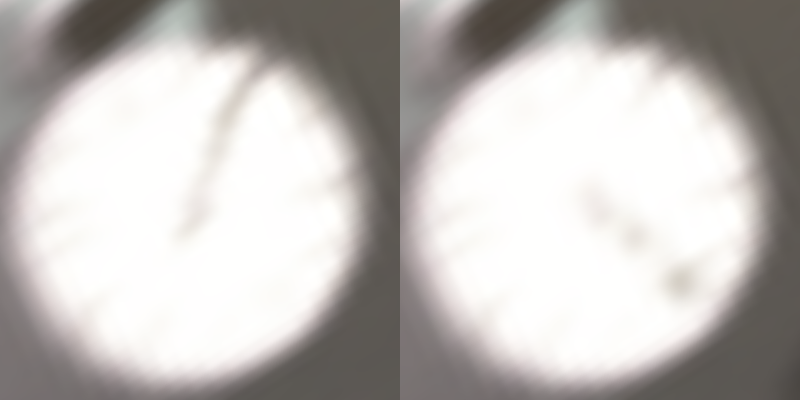

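Both rectified dials show the needle clearly. Left (before turning) reads about 1.95 rad, tip at (255,60). Right (after a 60° turn) reads about 3.95 rad, tip at (685,290). This agrees with a peak about 115° from the start, so I'll keep turning through the peak.

Emit:
jog_arm(rows=[[[1.9,3.7,0],[0,0,0]],[[3.2,7.6,0],[0,0,0]],[[3.8,11.7,0],[0,0,0]],[[3.7,15.9,0],[0,0,0]],[[2.9,19.9,0],[0,0,0]],[[1.5,23.8,0],[0,0,0]],[[1.5,23.8,0],[0,0,0]],[[1.5,23.8,0],[0,0,0]]])

```text
time: 8.5
tool_pos: [530.7, 30.3, 83.1]
tcp_rot: [179.9, 0.1, 94.5]
ft_force: [-0.3, -2.8, 4.4]
finger_gap: 12.3
grip_force: 24.8
```

```bash
cat >> h.py <<'E'
def needle(o):
    g=255-cv2.cvtColor(o,cv2.COLOR_BGR2GRAY).astype(np.float32)
    n,l,st,c=cv2.connectedComponentsWithStats((g<60).astype(np.uint8)); k=1+np.argmax(st[1:,4])
    ct=max(cv2.findContours((l==k).astype(np.uint8),cv2.RETR_EXTERNAL,cv2.CHAIN_APPROX_NONE)[0],key=cv2.contourArea)
    (cx,cy),ax,_=cv2.fitEllipse(cv2.convexHull(ct))
    rr=np.arange(5,24,.25)*6; th=np.radians(np.arange(0,360,1.)); 
    X=(cx-rr[None]*np.cos(th)[:,None]).astype(np.float32); Y=(cy-rr[None]*np.sin(th)[:,None]).astype(np.float32)
    v=cv2.remap(g,X,Y,cv2.INTER_LINEAR).mean(1); i=int(np.argmax(v)); w=np.arange(-8,9); vv=v[(i+w)%360]; vv=np.clip(vv-np.percentile(v,60),0,None)
    return np.radians(i+(w*vv).sum()/vv.sum()),(round(cx),round(cy)),ax,v.max(),np.percentile(v,60)
def crank():
    s=r.sense();d=s['tool_pos'][:2]-AX; return np.degrees(np.arctan2(d[1],d[0])),np.hypot(*d),s['ft_force'],s['time']
E
python3 - <<'E'
from h import *
np.set_printoptions(precision=2,suppress=True)
print(crank()); o=dial(); np.save('dial2.npy',o)
for i in range(3): print(needle(np.load(f'dial{i}.npy')))
E
```

```text
(np.float64(65.53224380689575), np.float64(24.910271340452944), array([-0.31, -2.77,  4.4 ]), 8.5)
(np.float64(2.0069074211665967), (223, 251), (398.7177429199219, 412.16729736328125), np.float32(27.522255), np.float32(1.5746813))
(np.float64(3.751410813855952), (223, 250), (400.14251708984375, 414.95635986328125), np.float32(17.751877), np.float32(1.1399131))
(np.float64(4.729004586004431), (223, 250), (400.1699523925781, 415.03448486328125), np.float32(27.12802), np.float32(1.6579486))
```

Emit:
jog_arm(rows=[[[-2.2,3.8,0],[0,0,0]],[[-5,7.1,0],[0,0,0]],[[-8.3,9.9,0],[0,0,0]],[[-12.1,12.1,0],[0,0,0]],[[-16.2,13.6,0],[0,0,0]],[[-20.5,14.3,0],[0,0,0]],[[-20.5,14.3,0],[0,0,0]],[[-20.5,14.3,0],[0,0,0]]])

```text
time: 9.35
tool_pos: [545.9, 11.1, 83.0]
tcp_rot: [180.0, 0.0, 94.5]
ft_force: [-2.3, -2.2, 7.4]
finger_gap: 12.2
grip_force: 25.2
```

Run:
```python
from h import *
np.set_printoptions(precision=2,suppress=True)
print(crank()); o=dial(); np.save('dial3.npy',o); print(needle(o))
circle(9.4,np.linspace(9.4,-45,7)[1:])
```

```text
(np.float64(7.762629128988488), np.float64(25.706088264056085), array([-2.33, -2.24,  7.44]), 9.35)
(np.float64(3.7510025575694628), (223, 250), (400.6202087402344, 415.20953369140625), np.float32(19.867895), np.float32(1.1321572))
[[[-4.0, 0.0, 0.0], [0, 0, 0]], [[-7.9, -0.6, -0.0], [0, 0, 0]], [[-11.6, -1.8, -0.0], [0, 0, 0]], [[-15.2, -3.5, -0.0], [0, 0, 0]], [[-18.4, -5.8, -0.0], [0, 0, 0]], [[-21.2, -8.6, -0.0], [0, 0, 0]]]
```

Readings at crank 123.5° and 7.8° are equal at 3.751 rad, and the reading between them is 4.73 rad. With the spindle centre refined from the tool track to (521.1, 7.2), the peak is at crank ≈ 66.7°. I'll return there.

Emit:
jog_arm(rows=[[[4.3,-0.7,0],[0,0,0]],[[8.4,-2.2,0],[0,0,0]],[[12.2,-4.4,0],[0,0,0]],[[15.5,-7.2,0],[0,0,0]],[[18.3,-10.5,0],[0,0,0]],[[20.5,-14.3,0],[0,0,0]],[[20.5,-14.3,0],[0,0,0]],[[20.5,-14.3,0],[0,0,0]]])

```text
time: 10.2
tool_pos: [529.9, 30.6, 83.0]
tcp_rot: [180.0, 0.0, 94.5]
ft_force: [-2.1, -1.2, 8.3]
finger_gap: 12.1
grip_force: 25.3
```

```bash
sed -i 's/^AX=.*; YR/AX=np.array([521.1,7.2]); YR/' h.py
python3 - <<'E'
from h import *
np.set_printoptions(precision=2,suppress=True)
print(crank()); o=dial(); np.save('dial4.npy',o); print(needle(o))
E
```

```text
(np.float64(69.31140324297148), np.float64(25.017360089174804), array([-2.13, -1.18,  8.35]), 10.2)
(np.float64(4.711238148970003), (223, 251), (400.4309387207031, 415.0870361328125), np.float32(26.4706), np.float32(1.6621222))
```

Emit:
jog_arm(rows=[[[-0.7,1.3,0],[0,0,0]],[[-0.7,1.3,0],[0,0,0]],[[-0.7,1.3,0],[0,0,0]]])

```text
time: 10.55
tool_pos: [531.2, 30.1, 83.0]
tcp_rot: [180.0, 0.0, 94.5]
ft_force: [-3.9, -1.4, 10.4]
finger_gap: 12.5
grip_force: 25.4
```

Run:
```python
from h import *
np.set_printoptions(precision=2,suppress=True)
print(crank()); o=dial(); print(needle(o))
```

```text
(np.float64(66.28119288265897), np.float64(25.036215537078398), array([-3.91, -1.41, 10.38]), 10.55)
(np.float64(4.711816022117146), (223, 251), (400.3784484863281, 413.6611633300781), np.float32(26.399542), np.float32(1.6803814))
```

Emit:
jog_arm(rows=[[[0,0,0],[0,0,0]],[[0,0,0],[0,0,0]],[[0,0,0],[0,0,0]],[[0,0,-30],[0,0,0]],[[0,0,-65],[0,0,0]],[[0,0,-98],[0,0,0]],[[0,0,-98],[0,0,0]]], grip=45)

```text
time: 11.3
tool_pos: [534.1, 30.4, 185.7]
tcp_rot: [179.5, 0.1, 94.5]
ft_force: [0.4, -0.5, 0.4]
finger_gap: 45.0
grip_force: 0.0
```

Run:
```python
from h import *
plan((530.6,30.5,180,94.4),(642.3,-268,180,94.4))
```

```text
shift [-306.2   88.5    0. ] turn [0. 0. 0.] rows>= 6.374296510204085
```

Emit:
jog_arm(rows=[[[-306.2,88.5,0],[0,0,0]],[[-306.2,88.5,0],[0,0,0]],[[-306.2,88.5,0],[0,0,0]],[[-306.2,88.5,0],[0,0,0]],[[-306.2,88.5,0],[0,0,0]],[[-306.2,88.5,0],[0,0,0]],[[-306.2,88.5,0],[0,0,0]],[[-306.2,88.5,0],[0,0,0]],[[-306.2,88.5,0],[0,0,0]],[[-306.2,88.5,0],[0,0,0]]])

```text
time: 12.3
tool_pos: [643.1, -266.4, 179.5]
tcp_rot: [-180.0, -0.0, 94.6]
ft_force: [-0.6, 0.3, -0.1]
finger_gap: 44.9
grip_force: 0.0
```

```bash
cat >> h.py <<'E'
def eng(p,im,c0,lo=62,hi=68,skip=None):
    g=cv2.cvtColor(im,cv2.COLOR_BGR2GRAY).astype(np.float32)
    for _ in range(4):
        P=[]
        for a in np.arange(0,2*np.pi,np.pi/90):
            q=np.arange(lo,hi,.2); X=[c0[0]+q*np.cos(a),c0[1]+q*np.sin(a)]
            uv=np.array([proj(p,[x,y,60]) for x,y in zip(*X)],np.float32)
            v=cv2.remap(g,uv[:,0].copy(),uv[:,1].copy(),cv2.INTER_LINEAR).ravel(); i=np.argmin(v)
            if 0<i<len(q)-1 and v.max()-v.min()>3: P.append([X[0][i],X[1][i]])
        s=rob(np.array(P)); c0=s[0]
    return s
E
python3 - <<'E'
from h import *
np.set_printoptions(precision=2,suppress=True)
s=r.sense(); print(s['tool_pos'])
im,d,p=snap('top'); np.savez('top3.npz',im=im,d=d)
c0=AX.copy(); e=eng(p,im,c0); k=disc(p,im,e[0])[0]; print(e,k); o=k[0]-e[0]; print('offset',o,np.hypot(*o),np.degrees(np.arctan2(o[1],o[0])))
print(needle(dial()))
cv2.imwrite('pics/f.png',cv2.resize(im[150:270,175:425],None,fx=3.2,fy=3.2,interpolation=cv2.INTER_CUBIC))
E
```

```text
[ 643.08 -266.43  179.46]
(array([520.35,   7.47]), np.float64(64.79280289672595), 78, np.float64(0.24140508661145899)) (array([519.69,  11.42]), np.float64(72.19516786823421), 166, np.float64(0.47457373113672213))
offset [-0.65  3.95] 4.0025129135415005 99.37566943870739
(np.float64(4.726653043723046), (224, 252), (393.18817138671875, 403.5685729980469), np.float32(40.44657), np.float32(3.8425195))
```

View pics/f.png

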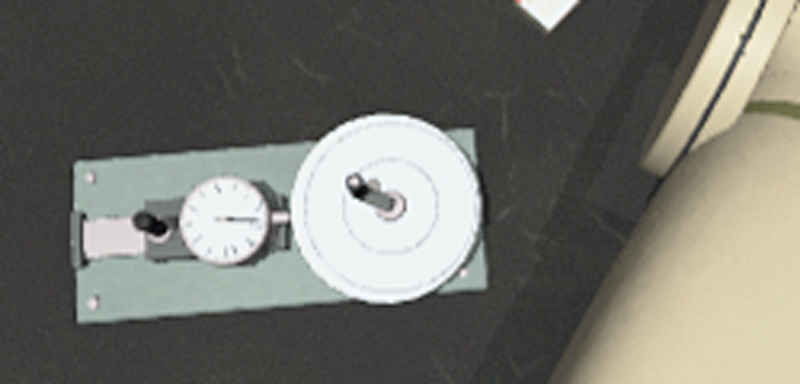

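The view shows the gauge home, the needle pointing right (4.73 rad) and the crank post toward upper left. The rim centre is offset 4.0 mm toward the plunger (99° against the rail's 94.8°), so the peak is confirmed. Now I'll pick up the large weight.

Emit:
jog_arm(rows=[[[0,0,45],[0,0,0]],[[0,0,90],[0,0,0]],[[0,0,130],[0,0,0]],[[0,0,155],[0,0,0]],[[0,0,170],[0,0,0]],[[0,0,175],[0,0,0]],[[0,0,175],[0,0,0]],[[0,0,175],[0,0,0]]])

```text
time: 13.2
tool_pos: [644.9, -268.3, 7.3]
tcp_rot: [179.8, 0.1, 94.5]
ft_force: [1.0, -0.1, 1.3]
finger_gap: 44.9
grip_force: 0.0
```

Emit:
jog_arm(rows=[[[0,0,0],[0,0,0]],[[0,0,0],[0,0,0]],[[0,0,0],[0,0,0]],[[0,0,0],[0,0,0]],[[0,0,0],[0,0,0]]], grip=15, force=30)

```text
time: 13.7
tool_pos: [644.7, -268.5, 7.3]
tcp_rot: [179.8, 0.1, 94.5]
ft_force: [-0.5, 0.4, 6.7]
finger_gap: 24.8
grip_force: 30.0
```

Run:
```python
from h import *
plan((642.3,-268,155,94.4),(525.4,-43.4,155,4.8))
```

```text
shift [232.9 -99.3  -0. ] turn [-0.     -0.      1.5638] rows>= 10.430733410942958
```

Emit:
jog_arm(rows=[[[0,0,-25],[0,0,0]],[[0,0,-65],[0,0,0]],[[0,0,-110],[0,0,0]],[[0,0,-150],[0,0,0]],[[0,0,-150],[0,0,0]]])

```text
time: 14.2
tool_pos: [647.4, -269.8, 164.6]
tcp_rot: [179.3, 0.4, 94.5]
ft_force: [1.5, -0.8, -0.8]
finger_gap: 25.0
grip_force: 30.1
```

Emit:
jog_arm(rows=[[[23,-10,0],[0,0,0.14]],[[47,-20,0],[0,0,0.28]],[[70,-30,0],[0,0,0.42]],[[93,-40,0],[0,0,0.56]],[[116,-50,0],[0,0,0.7]],[[140,-60,0],[0,0,0.84]],[[163,-70,0],[0,0,0.98]],[[186,-79,0],[0,0,1.12]],[[210,-89,0],[0,0,1.26]],[[232.9,-99.3,0],[0,0,1.4]]])

```text
time: 15.2
tool_pos: [525.0, -42.5, 154.4]
tcp_rot: [-180.0, 0.0, 14.0]
ft_force: [0.4, 0.5, -2.3]
finger_gap: 25.0
grip_force: 30.1
```

Emit:
jog_arm(rows=[[[0,0,0],[0,0,0.1]],[[0,0,0],[0,0,0.1638]],[[0,0,0],[0,0,0.1638]],[[0,0,0],[0,0,0.1638]],[[0,0,0],[0,0,0.1638]]])

```text
time: 15.7
tool_pos: [525.9, -43.6, 154.8]
tcp_rot: [-180.0, 0.0, 5.0]
ft_force: [0.1, -0.1, -1.3]
finger_gap: 25.1
grip_force: 30.1
```

Emit:
jog_arm(rows=[[[0,0,40],[0,0,0]],[[0,0,65],[0,0,0]],[[0,0,78],[0,0,0]],[[0,0,82],[0,0,0]],[[0,0,82],[0,0,0]],[[0,0,82],[0,0,0]]])

```text
time: 16.3
tool_pos: [527.2, -43.7, 74.5]
tcp_rot: [180.0, -0.1, 4.9]
ft_force: [0.3, 0.2, -1.6]
finger_gap: 25.0
grip_force: 30.1
```

Run:
```python
from h import *
np.set_printoptions(precision=2,suppress=True)
s=r.sense(); print(s['tool_pos'],s['ft_force'],s['tcp_rot'],s['wrist_torque'])
im,d,p=snap('scene'); cv2.imwrite('pics/g.png',cv2.resize(im[150:260,220:360],None,fx=5,fy=5,interpolation=cv2.INTER_CUBIC))
print(needle(dial()))
```

```text
[527.17 -43.71  74.54] [ 0.26  0.21 -1.58] [179.96  -0.13   4.94] [-0.04  0.02  0.02]
(np.float64(4.7099896663717695), (223, 251), (400.8506774902344, 414.5456848144531), np.float32(27.515213), np.float32(1.5998253))
```

View pics/g.png

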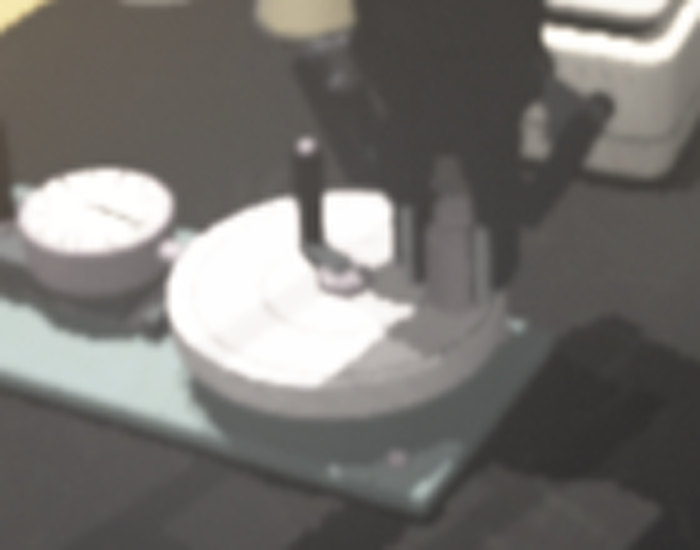

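The weight hangs upright just above the disc at (450,260), the hub at (340,275) is clear, and the needle is unchanged. I'll correct x and set it down.

Emit:
jog_arm(rows=[[[-1.8,-0.5,2],[0,0,0]],[[-1.8,-0.5,4],[0,0,0]],[[-1.8,-0.5,5.5],[0,0,0]],[[-1.8,-0.5,5.5],[0,0,0]],[[-1.8,-0.5,6.5],[0,0,0]],[[-1.8,-0.5,6.5],[0,0,0]],[[-1.8,-0.5,6.5],[0,0,0]]])

```text
time: 17.1
tool_pos: [524.5, -43.2, 67.1]
tcp_rot: [180.0, -0.0, 4.9]
ft_force: [-2.3, 0.6, 4.9]
finger_gap: 24.7
grip_force: 30.9
```

Emit:
jog_arm(rows=[[[0,0,0],[0,0,0]],[[0,0,0],[0,0,0]],[[0,0,0],[0,0,0]],[[0,0,0],[0,0,0]]], grip=36)

```text
time: 17.5
tool_pos: [524.1, -43.1, 66.4]
tcp_rot: [180.0, 0.0, 4.9]
ft_force: [-1.0, 0.9, -0.2]
finger_gap: 35.9
grip_force: 0.0
```

Emit:
jog_arm(rows=[[[0,0,-10],[0,0,0]],[[0,0,-25],[0,0,0]],[[0,0,-50],[0,0,0]],[[0,0,-90],[0,0,0]],[[0,0,-121.5],[0,0,0]],[[0,0,-121.5],[0,0,0]]])

```text
time: 18.1
tool_pos: [527.8, -43.8, 195.8]
tcp_rot: [179.8, -0.6, 4.9]
ft_force: [0.8, -0.4, 1.2]
finger_gap: 36.2
grip_force: 0.0
```

Run:
```python
from h import *
# commanded: (525.4,-43.4,155,4.8), down 82, shift(-1.8,-.5,6.5), up 121.5
c=np.array([525.4,-43.4,155-82])+RT(4.8).apply([-1.8,-.5,6.5]); c[2]+=121.5; print(c)
plan((*c,4.8),(506.5,184.5,c[2],94.4))
```

```text
[523.56447393 -43.05237369 188.        ]
shift [   2.  -228.2   -0. ] turn [ 0.      0.     -1.5638] rows>= 10.430733410942958
```

Emit:
jog_arm(rows=[[[0,-23,0],[0,0,-0.14]],[[0,-46,0],[0,0,-0.28]],[[0,-69,0],[0,0,-0.42]],[[1,-92,0],[0,0,-0.56]],[[1,-115,0],[0,0,-0.7]],[[1,-138,0],[0,0,-0.84]],[[1,-161,0],[0,0,-0.98]],[[2,-184,0],[0,0,-1.12]],[[2,-207,0],[0,0,-1.26]],[[2,-228.2,0],[0,0,-1.4]]], grip=50)

```text
time: 19.1
tool_pos: [506.4, 185.5, 188.6]
tcp_rot: [180.0, -0.0, 85.5]
ft_force: [-0.2, 0.4, -0.9]
finger_gap: 50.2
grip_force: 0.0
```

Emit:
jog_arm(rows=[[[0,0,0],[0,0,-0.1]],[[0,0,0],[0,0,-0.1638]],[[0,0,0],[0,0,-0.1638]],[[0,0,0],[0,0,-0.1638]],[[0,0,0],[0,0,-0.1638]]])

```text
time: 19.6
tool_pos: [506.6, 184.2, 188.2]
tcp_rot: [180.0, -0.0, 94.4]
ft_force: [0.4, 0.1, 0.0]
finger_gap: 49.8
grip_force: 0.0
```

Run:
```python
from h import *
np.set_printoptions(precision=2,suppress=True)
s=r.sense(); print(s['tool_pos'],s['tcp_rot'])
im,d,p=snap('top'); np.savez('top5.npz',im=im,d=d); np.savez('scene5.npz',im=snap('scene')[0])
cv2.imwrite('pics/i.png',cv2.resize(im[175:265,235:335],None,fx=6,fy=6,interpolation=cv2.INTER_CUBIC))
print(needle(dial()))
```

```text
[506.61 184.25 188.24] [179.99  -0.    94.42]
(np.float64(2.5304537910418823), (141, 363), (139.15306091308594, 187.03182983398438), np.float32(126.43087), np.float32(85.69162))
```

View pics/i.png

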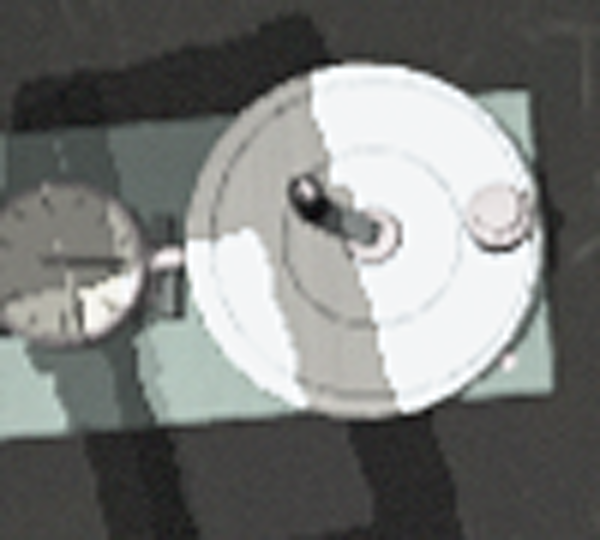

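The view shows the weight standing upright on the track at (500,215), crank and needle unchanged. Next I'll check its place numerically.

Run:
```python
from h import *
np.set_printoptions(precision=2,suppress=True)
p=r.camera_params('top'); f=np.load('top5.npz'); im,d=f['im'],f['d']
c=ray(p,317.9,210.4,93); print('eye',c)
W=cloud(p,d); k=(W[...,2]>84)&(abs(W[...,0]-525)<40)&(abs(W[...,1]+44)<28)
v,u=np.nonzero(k); Q=W[k]; print(k.sum(),np.nanmean(Q,0),np.median(Q,0),np.nanmax(Q[:,2]))
t=[ray(p,a,b,92)[:2] for a,b in zip(u,v)]; m,R=cv2.minEnclosingCircle(np.float32(t)); print('circle',m,R)
ax=np.array([520.4,7.5]); ud=np.array([np.cos(np.radians(94.8)),np.sin(np.radians(94.8))])
for q in(c[:2],np.array(m)): e=q-ax; print('radius',np.hypot(*e),'angle off opp',np.degrees(np.arctan2(e[1],e[0]))+180-94.8)
# crank/rim recheck
e=eng(p,im,ax); kk=disc(p,im,e[0])[0]; o=kk[0]-e[0]; print(e[0],o,np.degrees(np.arctan2(o[1],o[0])))
g=np.load('scene5.npz')['im']
```

```text
eye [523.65 -44.28  93.  ]
96 [524.3  -42.89  97.74] [523.75 -42.25  96.34] 107.0263588220165
circle (525.2802734375, -43.18634796142578) 12.883151054382324
radius 51.88207337571513 angle off opp -1.203945601242225
radius 50.92075155073322 angle off opp 0.6997012199890804
[520.31   7.65] [-0.61  3.49] 99.90428622991581
```

The weight is at radius ≈ 51 mm, within 1° of directly opposite the plunger. Now I'll draw the gauge back.

Emit:
jog_arm(rows=[[[0,0,40],[0,0,0]],[[0,0,80],[0,0,0]],[[0,0,110],[0,0,0]],[[0,0,124],[0,0,0]],[[0,0,124],[0,0,0]],[[0,0,124],[0,0,0]]])

```text
time: 20.35
tool_pos: [507.4, 184.6, 65.3]
tcp_rot: [179.9, -0.0, 94.5]
ft_force: [0.5, 0.5, -0.4]
finger_gap: 50.0
grip_force: 0.0
```

Emit:
jog_arm(rows=[[[0,0,0],[0,0,0]],[[0,0,0],[0,0,0]],[[0,0,0],[0,0,0]],[[0,0,0],[0,0,0]],[[0,0,0],[0,0,0]],[[0,0,0],[0,0,0]]], grip=5, force=40)

```text
time: 20.95
tool_pos: [506.9, 184.7, 65.8]
tcp_rot: [180.0, -0.0, 94.5]
ft_force: [-5.5, -0.6, 9.7]
finger_gap: 12.8
grip_force: 39.0
```

Emit:
jog_arm(rows=[[[3,0,0],[0,0,0]],[[6,0,0],[0,0,0]],[[10,0,0],[0,0,0]],[[14,0,0],[0,0,0]],[[18,0,0],[0,0,0]],[[22,0,0],[0,0,0]],[[26,0,0],[0,0,0]],[[29,0,0],[0,0,0]],[[29,0,0],[0,0,0]]])

```text
time: 21.85
tool_pos: [504.6, 213.1, 65.8]
tcp_rot: [180.0, 0.0, 94.5]
ft_force: [-5.1, -4.3, 11.6]
finger_gap: 12.9
grip_force: 39.2
```

Emit:
jog_arm(rows=[[[1,0,0],[0,0,0]],[[2,0,0],[0,0,0]],[[3,0,0],[0,0,0]],[[3,0,0],[0,0,0]],[[3,0,0],[0,0,0]]])

```text
time: 22.35
tool_pos: [504.5, 214.7, 65.8]
tcp_rot: [180.0, 0.2, 94.5]
ft_force: [-6.4, -11.8, 13.0]
finger_gap: 12.6
grip_force: 39.4
```

Emit:
jog_arm(rows=[[[1.5,0,0],[0,0,0]],[[3,0,0],[0,0,0]],[[3,0,0],[0,0,0]],[[3,0,0],[0,0,0]]])

```text
time: 22.75
tool_pos: [504.5, 214.8, 65.7]
tcp_rot: [-180.0, 0.4, 94.5]
ft_force: [-6.3, -25.3, 16.6]
finger_gap: 12.7
grip_force: 39.8
```

At the outer stop: 30 mm of travel and a rigid 25 N. I'll unload, release and retreat.

Emit:
jog_arm(rows=[[[-2,0,0],[0,0,0]],[[-4.5,0,0],[0,0,0]],[[-4.5,0,0],[0,0,0]]])

```text
time: 23.05
tool_pos: [504.5, 214.6, 65.8]
tcp_rot: [180.0, -0.0, 94.5]
ft_force: [-6.2, -3.3, 9.8]
finger_gap: 13.0
grip_force: 39.1
```

Emit:
jog_arm(rows=[[[0,0,0],[0,0,0]],[[0,0,0],[0,0,0]],[[0,0,0],[0,0,0]],[[0,0,-40],[0,0,0]],[[0,0,-80],[0,0,0]],[[0,0,-120],[0,0,0]],[[100,0,-160],[0,0,0]],[[100,0,-160],[0,0,0]],[[100,0,-160],[0,0,0]],[[100,0,-160],[0,0,0]]], grip=50)

```text
time: 24.05
tool_pos: [496.2, 316.1, 224.7]
tcp_rot: [179.9, -0.0, 94.7]
ft_force: [-0.4, -0.4, 0.0]
finger_gap: 50.1
grip_force: 0.0
```

Run:
```python
from h import *
np.set_printoptions(precision=2,suppress=True)
s=r.sense(); print(s['tool_pos'],s['time'],s['qd'])
im,d,p=snap('top'); W=cloud(p,d)
k=(W[...,2]>84)&(abs(W[...,0]-525)<40)&(abs(W[...,1]+44)<28)
v,u=np.nonzero(k); t=[ray(p,a,b,92)[:2] for a,b in zip(u,v)]; print('weight',cv2.minEnclosingCircle(np.float32(t)),k.sum())
e=eng(p,im,np.array([520.4,7.5])); kk=disc(p,im,e[0])[0]; o=kk[0]-e[0]; print(e[0],o,np.degrees(np.arctan2(o[1],o[0])))
import h; h.DC=np.array([507.2,159.5]); print('needle',h.needle(h.dial())[0])
f=np.load('top5.npz')['im']; print('disc image change',cv2.absdiff(im,f)[195:232,280:300].mean(), [np.abs(im[a:b,c:dd].astype(int)-np.load('top0.npz')['im'][a:b,c:dd]).mean() for a,b,c,dd in((185,262,400,430),(133,160,335,362))])
```

```text
[496.22 316.15 224.74] 24.05 [-2.46  0.06  3.02 -0.75 -0.23 -1.15]
weight ((525.2802734375, -43.18634796142578), 12.883151054382324) 96
[520.29   7.7 ] [-0.65  3.82] 99.67130369453301
needle 4.241025650298874
disc image change 39.67612612612613 [np.float64(2.2115440115440115), np.float64(1.351623228166438)]
```

```bash
python3 -c "
from bench import r
print(r.hand_in())"
```

```text
the job is handed in; nothing more can be done
None
```

The job is handed in, with no verdict shown: disc at its high spot (needle about 4.7 rad), large weight upright about 51 mm from the axis opposite the plunger, gauge back against its outer stop (30 mm travel), and the vial, bottle, carton and small weight untouched.

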